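# Lay the forming block down against the fence

### The arm

A 6-joint arm with a two-finger parallel gripper is mounted at the origin on the work surface. World frame = base frame: x ahead of the robot, y to its left, z up, the work surface at z = 0. Lengths are in m, angles in rad, forces in N, time in s.
With the tool pointing down it reaches from about 0.375 to 0.9 m from the base axis. Payload 3.1 kg.
Tool frame: the origin (TCP) lies on the mounting face of the last link; the fingertips stand 173 mm ahead of it and the grasp point (between the pads) lies 155 mm ahead of it (manip.tips_ahead is the distance from the TCP to the fingertips, in m); z points along the fingers, y is the line along which they close (so a half turn about z gives the same grasp; the last joint's range is limited). The gripper opens to 85 mm and grips with 20 to 120 N. Pads are 22 mm wide; open, the fingers measure 114 mm over their backs; the gripper's body (76 mm by 85 mm) begins 54 mm behind the grasp point. The pads swing forward as they close: fully open they stand 13 mm farther back than shut.
Start: joints at [1.151, 0.527, 1.433, -0, 1.181, -0.178], TCP at [0.15, 0.607, 0.405] pointing down, gripper open.
Joint ranges: [-3.08, 3.08], [-0.75, 2.2], [0.22, 2.44], [-1.43, 4.57], [0, 2.65], [-2.85, 2.85]. Speed limits (rad/s): [2.79, 2.79, 3.14, 3.14, 3.14, 3.14].

### API

Orientations are given as [roll, pitch, yaw] about the fixed x, y, z axes, in that order (R = Rz(yaw) Ry(pitch) Rx(roll)).
In Python, from cell import status, viewer, ticket, manip gives the robot as it stands.
- The arm moves only by the tool step_arm, never from a script. Its argument "deltas" is a list of rows, each a list of 7 numbers: the opening, from -1 (shut) to 1 (fully open), then the shift along the tool's x, y, z in m, then the turn, a rotation vector about the tool's x, y, z in rad. A call has 1 to 8 rows; each row is the pose to reach, as a shift and turn from the pose commanded when the call began, along the tool's axes at that moment; what a row does not reach only later rows make up. A row lasts 1/12 s, in which the tool goes at most 41.7 mm and 7.16 degrees, less where a joint would pass 70% of its speed; a pose out of reach is approached as far as the arm can. A call with a gripper value outside its range is refused whole. The fingers move at their own pace and stop on an object; "squeeze" is the grip in N (left out, the last holds). Time passes only in rows, so rows that repeat a pose let the fingers close. It gives the time, the measured TCP pose, the force, the opening and the grip force at its end, in the units of the state.
- status.read_state(): the state, without advancing time (a new reading comes with each control period).
- viewer.grab_frame(name): name is "scene" or "top" or "wrist"; returns a dict with "pixels" (384x512x3 uint8, red, green, blue), "intrinsics" (3x3 intrinsics, pixels), "R" (3x3) and "t" (3): a world point X has camera coordinates R X + t. Camera axes: x right, y down, z forward; pixel columns grow to the right and rows downward; lengths in m; the calibration is good to about 2 mm. A picture is of the moment at which its call begins. There is no depth.
- ticket.finish_job(): hands the job in; it is judged then, once.
The state is a dict: "time_s": time; "q": joint angles; "joint_velocities": joint speeds; "effort": joint torques, N m; "tcp_pos": TCP position; "tcp_rot": TCP orientation; "contact_force": force on the tool from outside, world axes, zero at the start; "moment": the same for the moment, N m; "gripper_width": finger opening in m; "finger_force": force on a finger pad.
Only numpy, scipy, OpenCV 4.12 (cv2) and the standard library are available. Lean on these libraries where they do the work, as an engineer would, in place of code of your own. Each camera call takes 0.05 s, during which the arm holds its last target. There are 200 camera calls.

### The job

On the jeweller's bench board, the square wooden forming block stands on its end. Without gripping or lifting it, push it over with the fingertips so that it lies on the board with its broad trough facing straight up, and then, once it lies still, push it along the board until its long side sits flat against the raised fence along the board's far edge. Leave the round steel stake and everything else where they stand.

Things in the scene. Friction and masses are not known exactly. Their poses are not given: they have to be found in the camera images.
- board: Fixed brown bench board, 220 (its x) x 440 (its y) mm, 18 mm thick. Origin: centre of its underside; x points across it to the fence, y along it, z up. The fence is a dark wooden strip, 16 mm thick, along the whole far (+x) edge, rising 14 mm above the board's top; its inner face is at x = +94 mm.
- block: Loose pale hardwood block, 50 x 50 x 100 mm, 0.13 to 0.27 kg, standing on its square end. Origin: centre of that end; z runs along its length (up at the start). The broad half-round trough, 25 mm wide, 12 deep, full length, is along the middle of the face at x = -25 mm. The face at +25 has only a narrow groove, 8 mm wide, 4 deep; those at y = +-25 are plain.
- block_mid (a point): Middle of the block, 50 mm along its z: 50 mm above the board's top while it stands, 25 once it lies.
- block_trough (a point): Upper end of the trough face: x = -25, y = 0, z = 85 mm in the block's frame. This face starts looking to the board's -y end (within 0.3 rad); the board beyond the block is free. Pushed here, squarely to the face, the block tips over its opposite bottom edge without sliding, balances at 27 degrees and falls by itself with the trough up.
- stake: Loose round steel stake, a plain upright cylinder 38 mm in diameter and 70 mm tall, 0.62 kg, standing on the board 175 to 215 mm along the board from the block, on either side of it. Origin: centre of its underside. A bystander: leave it standing.
- blank: Brass ring blank, 32 mm across and 12 mm high, lying on the board near the board's -y end. Origin: centre of its underside. A bystander.
- clamp: Wooden hand-held ring clamp, about 115 x 35 x 30 mm, lying on the bench to the right of the board. Origin: centre of its underside. A bystander.
- hammer: Hammer about 220 mm long lying on the bench to the left of the board. Its origin is at the middle of the tool. A bystander.
- jar: Glass jar with steel lid, 60 mm across and 75 mm high, on the bench beyond the fence. Origin: centre of its underside. A bystander.
- dish: White ceramic dish, 80 mm across and 25 mm high, on the bench beyond the fence. Origin: centre of its underside. A bystander.
- weight: Brass weight with a knob, 44 mm across and 50 mm high, on the bench to the right of the board. Origin: centre of its underside. A bystander.
Not all that is in view belongs to the job. What is shaped like the block but green or turquoise is not meant.

How it is judged:
By the outcome, as a careful person would: the job done as asked, in the order asked, and still so for the second after the job is handed in, with the robot touching nothing.
It also fails if it takes over 43 s, if anything falls off the work surface, if the arm or the gripper's body presses on something with over 40 N, if the wrist force passes 120 N, or if a joint passes its speed limit or range.

## Working session

There is one attempt and no reset: what is moved stays moved. The work goes in short steps, Python scripts to look and compute and a tool call to move; the robot and the scene stay as the last step left them, time stands still between calls to the robot, and variables do not carry over. Pictures are saved under pics/ and viewed, at most 10 in all, crops included, and the job is handed in when it is done.

Besides the shell and the picture viewer there is one more tool, called after ">>>" by a JSON object that holds its "name" and its "arguments". step_arm: Moves the arm, as the interface text tells. Its arguments: {"type":"object","properties":{"deltas":{"type":"array"},"squeeze":{"type":"number"}},"required":["deltas"]}

```bash
mkdir -p pics; ls; python3 - <<'E'
from cell import status, viewer, ticket, manip
import cv2,numpy as np
for n in("scene","top"):
    f=viewer.grab_frame(n); cv2.imwrite(f"pics/{n}0.png",f["pixels"][:,:,::-1]); np.savez(f"pics/{n}0.npz",K=f["intrinsics"],R=f["R"],t=f["t"])
    print(n,f["intrinsics"],f["R"],f["t"])
print(status.read_state(),manip.tips_ahead)
E
```

```text
pics
scene [[436.89341867   0.         254.96742275]
 [  0.         436.89341867 196.43847604]
 [  0.           0.           1.        ]] [[ 0.17892658  0.98371843  0.0168322 ]
 [ 0.655915   -0.10651649 -0.74728157]
 [-0.73332175  0.14474903 -0.66429431]] [-0.08981609 -0.2898307   1.82357385]
top [[403.12493863   0.         255.56052351]
 [  0.         403.12493863 186.45500855]
 [  0.           0.           1.        ]] [[ 1.19608340e-02 -9.99928463e-01 -7.95984330e-05]
 [-9.95136215e-01 -1.18957263e-02 -9.77875492e-02]
 [ 9.77796070e-02  1.24883192e-03 -9.95207309e-01]] [0.00624212 0.55896091 1.17241848]
{'time_s': 0.1, 'q': array([ 1.15047970e+00,  5.28364550e-01,  1.43379568e+00,  1.99776000e-05,
        1.18139056e+00, -1.78495462e-01]), 'joint_velocities': array([-0.00053045, -0.00087731, -0.00396869, -0.00088936, -0.00124604,
       -0.00068357]), 'effort': array([ 2.87478379e-04, -4.43306351e+01, -1.78584945e+01, -2.88595420e-04,
        3.89129680e-03, -6.20257168e-06]), 'tcp_pos': array([0.14950461, 0.60652924, 0.40382961]), 'tcp_rot': array([-3.13966891e+00, -3.65839018e-04,  2.89976353e+00]), 'contact_force': array([-0.19043865, -0.47576255,  0.95509916]), 'moment': array([ 0.03849411, -0.00261974,  0.0460789 ]), 'finger_force': 0.0, 'gripper_width': 0.08505391653779783} 0.1734
```

View pics/scene0.png

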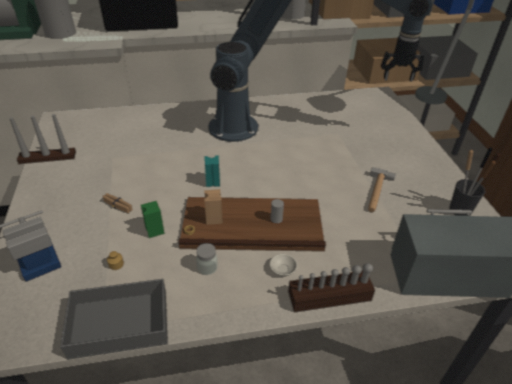

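View pics/top0.png

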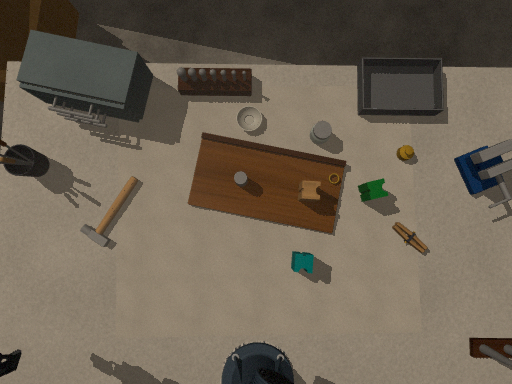

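The scene view shows the block at about (213,207), the stake at (277,211), and the teal block at (212,170). In the top view the block is at (311,190), the stake at (240,178), and the board corners are near (203,136), (345,160), (334,231), (190,204). I'll enlarge the top view.

```bash
python3 - <<'E'
import cv2
a=cv2.imread("pics/top0.png")[125:240,185:350]
cv2.imwrite("pics/topc.png",cv2.resize(a,None,fx=4.8,fy=4.8,interpolation=cv2.INTER_CUBIC))
E
```

```text
(no output)
```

View pics/topc.png

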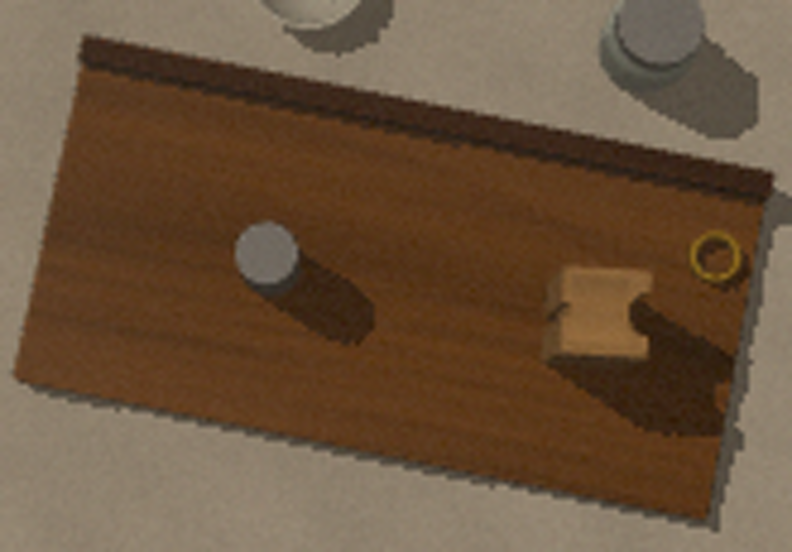

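```bash
cat > h.py <<'E'
import numpy as np
def world(uv,z,K,R,t):
    d=R.T@np.linalg.solve(K,np.array([uv[0],uv[1],1.])); c=-R.T@t
    return c+d*(z-c[2])/d[2]
E
python3 - <<'E'
import numpy as np
from h import world
c=np.load("pics/top0.npz");K,R,t=c["K"],c["R"],c["t"]
w=lambda u,v,z:world((185+(u+.5)/4.8-.5,125+(v+.5)/4.8-.5),z,K,R,t)
P={n:w(*a) for n,a in dict(TL=(565,268,.118),TR=(652,270,.118),BR=(648,355,.118),BL=(560,352,.118),nl=(20,378,.018),nr=(712,520,.018),fl=(84,36,.032),fr=(772,175,.032),stake=(268,253,.088),blank=(716,257,.03)).items()}
for n,p in P.items():print(n,p.round(4))
blk=sum(P[k] for k in("TL","TR","BR","BL"))/4;print("blk",blk)
tr=P["TR"]+P["BR"]-P["TL"]-P["BL"];print("trough dir",np.degrees(np.arctan2(tr[1],tr[0])))
e=P["TL"]+P["TR"]-P["BL"]-P["BR"];print("side normal",np.degrees(np.arctan2(e[1],e[0])))
for a,b in(("nr","nl"),("fr","fl"),("nl","fl"),("nr","fr")):
    d=P[b]-P[a];print(a,b,np.linalg.norm(d[:2]),np.degrees(np.arctan2(d[1],d[0])))
print("board c",(P["nl"]+P["nr"]+P["fl"]+P["fr"])/4)
E
```

```text
TL [ 0.5681 -0.1158  0.118 ]
TR [ 0.5676 -0.1657  0.118 ]
BR [ 0.5187 -0.1632  0.118 ]
BL [ 0.5198 -0.1129  0.118 ]
nl [0.5067 0.2118 0.018 ]
nr [ 0.424  -0.2182  0.018 ]
fl [0.7206 0.1755 0.032 ]
fr [ 0.6377 -0.2543  0.032 ]
stake [0.5784 0.056  0.088 ]
blank [ 0.5862 -0.2195  0.03  ]
blk [ 0.54354997 -0.13939055  0.118     ]
trough dir -90.95762337146952
side normal -3.117866934097673
nr nl 0.43792767076328587 79.11858527852996
fr fl 0.4376734374294621 79.08906065767715
nl fl 0.21696195252118236 -9.647039388051475
nr fr 0.21674210380562592 -9.578548676750941
board c [ 0.57222803 -0.02128694  0.025     ]
```

>>> {"name": "step_arm", "arguments": {"deltas": [[-0.4,-0.26,-0.19,0,0,0,0.8],[-0.4,-0.26,-0.19,0,0,0,0.8],[-0.4,-0.26,-0.19,0,0,0,0.8],[-0.4,-0.26,-0.19,0,0,0,0.8],[-0.4,-0.26,-0.19,0,0,0,0.8],[-0.4,-0.26,-0.19,0,0,0,0.8],[-0.4,-0.26,-0.19,0,0,0,0.8],[-0.4,-0.26,-0.19,0,0,0,0.8]]}}

```text
time_s: 0.77
tcp_pos: [0.358, 0.3576, 0.4045]
tcp_rot: [-3.141, 0.001, 2.097]
contact_force: [-0.1, -0.3, 0.5]
gripper_width: 0.0257
finger_force: 0.0
```

```bash
cat >> h.py <<'E'
from scipy.spatial.transform import Rotation as Ro
def delta(s,pos,yaw_deg):
    "tool-frame shift and turn from state s to a tool-down pose"
    A=Ro.from_euler("xyz",s["tcp_rot"]); B=Ro.from_euler("xyz",[np.pi,0,np.radians(yaw_deg)])
    return A.inv().apply(np.array(pos)-s["tcp_pos"]).round(4),(A.inv()*B).as_rotvec().round(4)
E
python3 - <<'E'
from cell import status
from h import *
s=status.read_state();print(s["time_s"],s["tcp_pos"],s["tcp_rot"],s["gripper_width"],s["q"])
print(delta(s,[.535,0,.405],88))
E
```

```text
0.7667 [0.35801309 0.35763044 0.40447086] [-3.14101872e+00  8.47008981e-04  2.09665265e+00] 0.025666971738126952 [ 5.63919371e-01  3.68676854e-01  1.72662253e+00 -9.52277949e-04
  1.04689922e+00  3.85399248e-02]
(array([-3.982e-01, -2.640e-02, -2.000e-04]), array([-3.000e-04,  1.000e-03,  5.608e-01]))
```

>>> {"name": "step_arm", "arguments": {"deltas": [[-0.4,-0.33,-0.02,0,0,0,0.56],[-0.4,-0.33,-0.02,0,0,0,0.56],[-0.4,-0.33,-0.02,0,0,0,0.56],[-0.4,-0.33,-0.02,0,0,0,0.56],[-0.4,-0.33,-0.02,0,0,0,0.56],[-0.4,-0.33,-0.02,0,0,0,0.56],[-0.4,-0.33,-0.02,0,0,0,0.56],[-0.4,-0.33,-0.02,0,0,0,0.56]]}}

```text
time_s: 1.43
tcp_pos: [0.5064, 0.0628, 0.4045]
tcp_rot: [-3.141, 0.0, 1.539]
contact_force: [1.1, 0.5, -0.1]
gripper_width: 0.0257
finger_force: 0.0
```

```bash
python3 - <<'E'
from cell import status
from h import *
s=status.read_state();print(s["tcp_pos"],s["tcp_rot"])
print(delta(s,[.5435-.075*.035,-.139-.075,.405],88))
E
```

```text
[0.50638574 0.06280765 0.40451732] [-3.14124303e+00  2.86169515e-05  1.53908032e+00]
(array([-0.2756,  0.0432, -0.0005]), array([-0.0003,  0.    ,  0.0032]))
```

>>> {"name": "step_arm", "arguments": {"deltas": [[-0.4,-0.276,0.043,0,0,0,0],[-0.4,-0.276,0.043,0,0,0,0],[-0.4,-0.276,0.043,0,0,0,0],[-0.4,-0.276,0.043,0,0,0,0],[-0.4,-0.276,0.043,0,0,0,0],[-0.4,-0.276,0.043,0,0,0,0],[-0.4,-0.276,0.043,0,0,0,0],[-0.4,-0.276,0.043,0,0,0,0]]}}

```text
time_s: 2.1
tcp_pos: [0.541, -0.2182, 0.4044]
tcp_rot: [3.139, 0.004, 1.534]
contact_force: [-0.0, 0.5, -0.1]
gripper_width: 0.0254
finger_force: 0.0
```

```bash
python3 - <<'E'
from cell import status,viewer
from h import *
import cv2
f=viewer.grab_frame("wrist");cv2.imwrite("pics/w1.png",f["pixels"][:,:,::-1]);np.savez("pics/w1.npz",K=f["intrinsics"],R=f["R"],t=f["t"])
s=status.read_state();print(s["tcp_pos"],s["tcp_rot"],s["contact_force"])
E
```

```text
[ 0.5403351  -0.21533379  0.40412527] [3.14137895e+00 3.79923576e-04 1.53510570e+00] [ 0.3099678   0.33657357 -0.40318926]
```

View pics/w1.png

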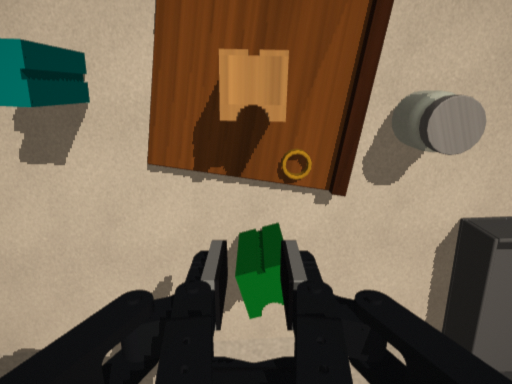

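The wrist view shows the block top with corners near (219,49), (288,51), (287,121) and (220,122). The blank is at (297,164) and the green block's top runs about (236,228) to (285,316), below the fingers. I'll check clearance.

```bash
python3 - <<'E'
from h import *
c=np.load("pics/w1.npz");K,R,t=c["K"],c["R"],c["t"]
w=lambda u,v,z:world((u,v),z,K,R,t).round(4)
q=[w(*p,.118) for p in((219,49),(288,51),(286.5,121),(220,121.5))]
for p in q:print(p)
print("c",sum(q)/4)
d=q[0]+q[1]-q[2]-q[3];print("push dir",np.degrees(np.arctan2(d[1],d[0])))
for p in((238,232),(277,225),(284,308),(252,316)):print("green",w(*p,.1))
c=np.load("pics/top0.npz")
for p in((359,184),(384,178),(388,193),(362,201)):print("green top",world(p,.1,c["K"],c["R"],c["t"]).round(3))
print(w(158,166,.018),w(326,188,.018))
E
```

```text
[ 0.5208 -0.1131  0.118 ]
[ 0.5698 -0.1163  0.118 ]
[ 0.5683 -0.1651  0.118 ]
[ 0.518  -0.1636  0.118 ]
c [ 0.544225 -0.139525  0.118   ]
push dir 87.52046294705593
green [ 0.5257 -0.2631  0.1   ]
green [ 0.5609 -0.2577  0.1   ]
green [ 0.5662 -0.3454  0.1   ]
green [ 0.5347 -0.3534  0.1   ]
green top [ 0.562 -0.276  0.1  ]
green top [ 0.58  -0.347  0.1  ]
green top [ 0.538 -0.357  0.1  ]
green top [ 0.515 -0.284  0.1  ]
[ 0.4368 -0.2176  0.018 ] [ 0.6217 -0.25    0.018 ]
```

>>> {"name": "step_arm", "arguments": {"deltas": [[-0.4,0.02,0.001,0.04,0,0,0],[-0.4,0.02,0.001,0.08,0,0,0],[-0.4,0.02,0.001,0.11,0,0,0],[-0.4,0.02,0.001,0.134,0,0,0],[-0.4,0.02,0.001,0.134,0,0,0],[-0.4,0.02,0.001,0.134,0,0,0]]}}

```text
time_s: 2.65
tcp_pos: [0.5414, -0.1907, 0.2697]
tcp_rot: [-3.138, -0.002, 1.541]
contact_force: [0.3, -0.1, 0.0]
gripper_width: 0.0259
finger_force: 0.0
```

>>> {"name": "step_arm", "arguments": {"deltas": [[-0.4,0.008,0,0,0,0,0],[-0.4,0.013,0,0,0,0,0],[-0.4,0.017,0,0,0,0,0],[-0.4,0.021,0,0,0,0,0],[-0.4,0.025,0,0,0,0,0],[-0.4,0.029,0,0,0,0,0],[-0.4,0.033,0,0,0,0,0],[-0.4,0.037,0,0,0,0,0]]}}

```text
time_s: 3.32
tcp_pos: [0.543, -0.1548, 0.2708]
tcp_rot: [3.142, 0.0, 1.54]
contact_force: [-0.2, -0.3, -0.1]
gripper_width: 0.0256
finger_force: 0.2
```

```bash
python3 - <<'E'
from cell import status,viewer
import cv2
a=[]
for n,(r0,r1,c0,c1) in dict(scene=(170,255,170,340),wrist=(0,384,0,512)).items():
    p=viewer.grab_frame(n)["pixels"][r0:r1,c0:c1,::-1]
    a.append(cv2.resize(p,(400,300),interpolation=cv2.INTER_CUBIC))
cv2.imwrite("pics/p1.png",cv2.hconcat(a))
s=status.read_state();print(s["tcp_pos"],s["tcp_rot"],s["contact_force"])
E
```

```text
[ 0.54284214 -0.15439407  0.270569  ] [-3.14075806e+00 -5.96599541e-04  1.54042927e+00] [-0.5396436  -1.05372363 -0.01457024]
```

View pics/p1.png

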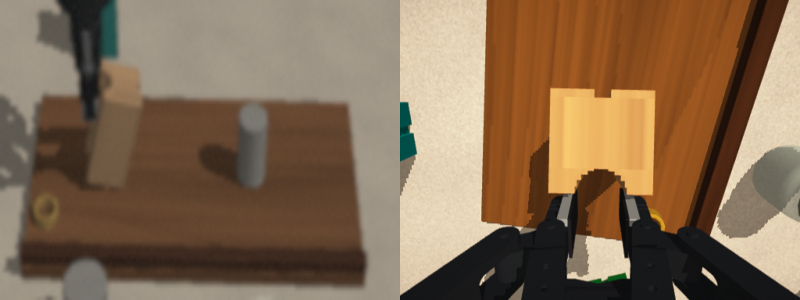

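The block is tilting about its far bottom edge (left: tilted block at (115,125); right: both fingertips square on the trough face at (600,195)). I'll continue.

>>> {"name": "step_arm", "arguments": {"deltas": [[-0.4,0.004,0,0,0,0,0],[-0.4,0.008,0,0,0,0,0],[-0.4,0.012,0,0,0,0,0],[-0.4,0.016,0,0,0,0,0],[-0.4,0.019,0,0,0,0,0],[-0.4,0.022,0,0,0,0,0],[-0.4,0.025,0,0,0,0,0],[-0.4,0.028,0,0,0,0,0]]}}

```text
time_s: 4.08
tcp_pos: [0.5439, -0.1269, 0.2707]
tcp_rot: [-3.142, 0.0, 1.54]
contact_force: [0.3, -0.2, 1.1]
gripper_width: 0.0253
finger_force: 0.0
```

>>> {"name": "step_arm", "arguments": {"deltas": [[-0.4,0,0,0,0,0,0],[-0.4,0,0,0,0,0,0],[-0.4,0,0,0,0,0,0],[-0.4,0,0,0,0,0,0]]}}

```text
time_s: 4.42
tcp_pos: [0.5439, -0.1273, 0.2707]
tcp_rot: [3.141, 0.0, 1.54]
contact_force: [-0.8, -0.2, -0.5]
gripper_width: 0.0253
finger_force: 0.0
```

```bash
python3 - <<'E'
from cell import status,viewer
import cv2,numpy as np
a=[]
for n,(r0,r1,c0,c1) in dict(scene=(170,255,170,340),wrist=(0,384,0,512)).items():
    f=viewer.grab_frame(n);p=f["pixels"][r0:r1,c0:c1,::-1]
    a.append(cv2.resize(p,(400,300),interpolation=cv2.INTER_CUBIC))
np.savez("pics/w2.npz",K=f["intrinsics"],R=f["R"],t=f["t"])
cv2.imwrite("pics/p2.png",cv2.hconcat(a))
s=status.read_state();print(s["tcp_pos"],s["tcp_rot"],s["contact_force"])
E
```

```text
[ 0.54391926 -0.12734697  0.27072217] [3.14148337e+00 7.65819085e-05 1.53956228e+00] [-0.84751387  0.13865061  0.37481455]
```

View pics/p2.png

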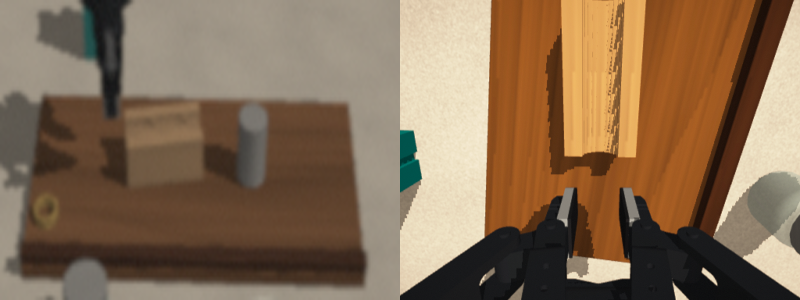

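The block now lies with the trough up on the board, its near end at wrist-view (564..636,157), with the stake untouched. I'll rise, go round to the robot side, and turn.

>>> {"name": "step_arm", "arguments": {"deltas": [[0.4,0,0,-0.04,0,0,-0.1],[0.4,0,-0.02,-0.08,0,0,-0.2],[0.4,0.02,-0.05,-0.08,0,0,-0.9],[0.4,0.05,-0.085,-0.08,0,0,-0.9],[0.4,0.05,-0.1,-0.08,0,0,-0.9],[0.4,0.05,-0.1,-0.08,0,0,-0.9],[0.4,0.05,-0.1,-0.08,0,0,-0.9],[0.4,0.05,-0.1,-0.08,0,0,-0.9]]}}

```text
time_s: 5.18
tcp_pos: [0.4451, -0.0739, 0.3511]
tcp_rot: [3.141, 0.001, 2.445]
contact_force: [0.5, 0.0, 0.9]
gripper_width: 0.0596
finger_force: 0.0
```

```bash
python3 - <<'E'
from cell import status,viewer
from h import *
import cv2
f=viewer.grab_frame("top");cv2.imwrite("pics/t3.png",cv2.resize(f["pixels"][125:240,185:350,::-1],None,fx=4.8,fy=4.8,interpolation=cv2.INTER_CUBIC))
c=np.load("pics/w2.npz")
for p in((210,200),(302,202)):print(world(p,.068,c["K"],c["R"],c["t"]))
s=status.read_state();print(s["tcp_pos"],s["tcp_rot"],s["q"])
# board axes: yaw -10.7
b=np.radians(-10.7);u=np.array([np.cos(b),np.sin(b)]);print(u)
print(delta(s,[.455,-.055,.35],169.3))
E
```

```text
[ 0.52040326 -0.10654571  0.068     ]
[ 0.57072865 -0.10935646  0.068     ]
[ 0.44528273 -0.07409221  0.35101895] [3.14144710e+00 6.32250354e-04 2.44592154e+00] [-4.13319800e-01  3.83450381e-01  1.91246626e+00 -4.86144097e-05
  8.45028245e-01 -1.28841280e+00]
[ 0.9826128  -0.18566662]
(array([0.0048, 0.0209, 0.001 ]), array([-0.    ,  0.0007, -0.5089]))
```

View pics/t3.png

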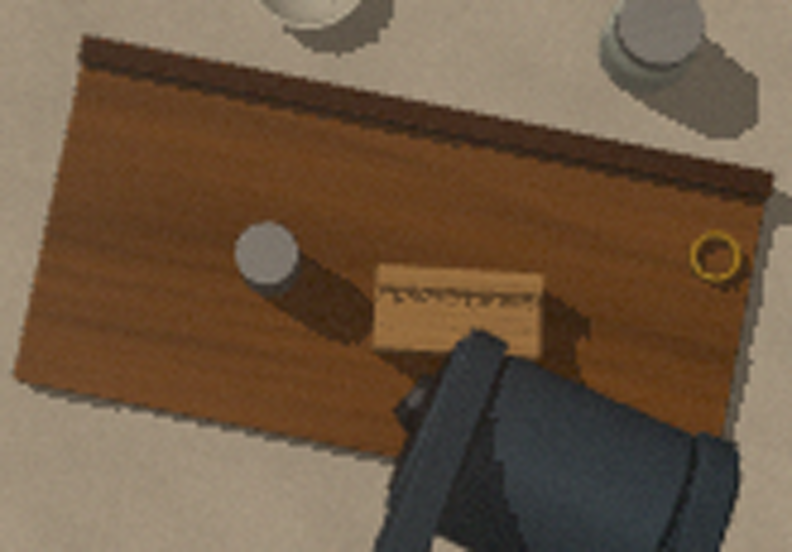

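The top view shows the lying block at crop (375..543, 265..355), about 8 degrees off the fence line, with the stake and blank unmoved. Next I'll finish the turn and go down on the robot side.

>>> {"name": "step_arm", "arguments": {"deltas": [[0.4,0,0.03,0,0,0,-0.12],[0.4,0.001,0.04,0.02,0,0,-0.24],[0.4,0.001,0.04,0.05,0,0,-0.36],[0.4,0.001,0.04,0.08,0,0,-0.48],[0.4,0.001,0.04,0.11,0,0,-0.51],[0.4,0.001,0.04,0.135,0,0,-0.51],[0.4,0.001,0.04,0.153,0,0,-0.51],[0.4,0.001,0.04,0.153,0,0,-0.51]]}}

```text
time_s: 5.9
tcp_pos: [0.4698, -0.0429, 0.1947]
tcp_rot: [3.141, -0.006, 2.948]
contact_force: [0.2, -0.2, 0.7]
gripper_width: 0.0596
finger_force: 0.0
```

```bash
python3 - <<'E'
from cell import status
from h import *
s=status.read_state();print(s["tcp_pos"],s["tcp_rot"],s["contact_force"],s["q"])
p=s["tcp_pos"][:2]-[.5722,-.0213];print("xb,yb",p@[.9826,-.1857],p@[.1857,.9826])
p=np.array([.5465,-.057])-[.5722,-.0213];print("blk xb,yb",p@[.9826,-.1857],p@[.1857,.9826])
E
```

```text
[ 0.46977853 -0.04285781  0.19471075] [ 3.14075292 -0.00632677  2.94784475] [ 0.24864936 -0.23740158  0.65745724] [-3.28504888e-01  7.12712691e-01  1.96108092e+00 -3.91332144e-05
  4.74181280e-01 -1.70551578e+00]
xb,yb -0.09663604932741157 -0.04020236768473957
blk xb,yb -0.018623330000000052 -0.039851310000000015
```

>>> {"name": "step_arm", "arguments": {"deltas": [[0.4,-0.015,0,0,0,0,0],[0.4,-0.025,0,0,0,0,0],[0.4,-0.032,0,0,0,0,0],[0.4,-0.038,0,0,0,0,0],[0.4,-0.044,0,0,0,0,0],[0.4,-0.05,0,0,0,0,0],[0.4,-0.056,0,0,0,0,0],[0.4,-0.062,0,0,0,0,0]]}}

```text
time_s: 6.57
tcp_pos: [0.5315, -0.0547, 0.1979]
tcp_rot: [3.142, -0.001, 2.95]
contact_force: [-1.2, 1.0, 0.9]
gripper_width: 0.0599
finger_force: 0.6
```

>>> {"name": "step_arm", "arguments": {"deltas": [[0.4,-0.006,0,0,0,0,0],[0.4,-0.012,0,0,0,0,0],[0.4,-0.018,0,0,0,0,0],[0.4,-0.024,0,0,0,0,0],[0.4,-0.03,0,0,0,0,0],[0.4,-0.036,0,0,0,0,0],[0.4,-0.042,0,0,0,0,0],[0.4,-0.047,0,0,0,0,0]]}}

```text
time_s: 7.23
tcp_pos: [0.5783, -0.0639, 0.1977]
tcp_rot: [-3.142, 0.0, 2.95]
contact_force: [-2.3, 0.3, 1.7]
gripper_width: 0.0602
finger_force: 1.0
```

```bash
python3 - <<'E'
from cell import status,viewer
from h import *
import cv2
s=status.read_state();print(s["tcp_pos"],s["tcp_rot"],s["contact_force"])
p=s["tcp_pos"][:2]-[.5722,-.0213];print("xb,yb",p@[.9826,-.1857],p@[.1857,.9826])
a=[cv2.resize(viewer.grab_frame(n)["pixels"][r0:r1,c0:c1,::-1],(400,300),interpolation=cv2.INTER_CUBIC) for n,(r0,r1,c0,c1) in dict(scene=(180,255,190,290),wrist=(0,384,0,512)).items()]
cv2.imwrite("pics/p4.png",cv2.hconcat(a))
E
```

```text
[ 0.57831229 -0.06386169  0.19770263] [-3.14154056e+00  4.83221742e-04  2.94978488e+00] [-2.27139545  0.30743555  1.67528386]
xb,yb 0.013909636939680912 -0.0406860640736459
```

View pics/p4.png

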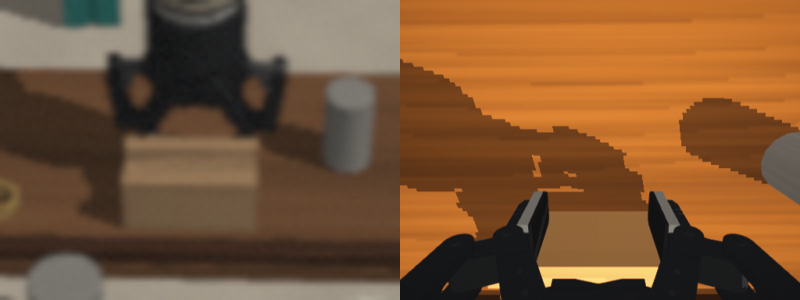

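Both fingers are flush against the block's side, and the block (left, 120..258, 140..230) is parallel to the fence and about 20 mm short of it. I'll close the gap slowly.

>>> {"name": "step_arm", "arguments": {"deltas": [[0.4,-0.003,0,0,0,0,0],[0.4,-0.006,0,0,0,0,0],[0.4,-0.009,0,0,0,0,0],[0.4,-0.011,0,0,0,0,0],[0.4,-0.013,0,0,0,0,0],[0.4,-0.015,0,0,0,0,0],[0.4,-0.016,0,0,0,0,0],[0.4,-0.017,0,0,0,0,0]]}}

```text
time_s: 8.0
tcp_pos: [0.5943, -0.0669, 0.1977]
tcp_rot: [3.142, -0.0, 2.95]
contact_force: [-1.1, -0.1, 1.8]
gripper_width: 0.0599
finger_force: 0.8
```

>>> {"name": "step_arm", "arguments": {"deltas": [[0.4,-0.001,0,0,0,0,0],[0.4,-0.001,0,0,0,0,0],[0.4,-0.002,0,0,0,0,0],[0.4,-0.002,0,0,0,0,0]]}}

```text
time_s: 8.33
tcp_pos: [0.5963, -0.0674, 0.1977]
tcp_rot: [-3.142, 0.0, 2.95]
contact_force: [-0.8, -0.2, 0.1]
gripper_width: 0.0599
finger_force: 0.5
```

>>> {"name": "step_arm", "arguments": {"deltas": [[0.4,-0.001,0,0,0,0,0],[0.4,-0.001,0,0,0,0,0],[0.4,-0.002,0,0,0,0,0],[0.4,-0.002,0,0,0,0,0]]}}

```text
time_s: 8.67
tcp_pos: [0.5979, -0.0676, 0.1977]
tcp_rot: [-3.142, -0.001, 2.95]
contact_force: [-2.2, 0.3, 1.8]
gripper_width: 0.0596
finger_force: 1.2
```

>>> {"name": "step_arm", "arguments": {"deltas": [[0.4,-0.001,0,0,0,0,0],[0.4,-0.001,0,0,0,0,0],[0.4,-0.002,0,0,0,0,0],[0.4,-0.002,0,0,0,0,0]]}}

```text
time_s: 9.0
tcp_pos: [0.5986, -0.0678, 0.1977]
tcp_rot: [-3.142, -0.006, 2.951]
contact_force: [-6.3, 0.2, 6.5]
gripper_width: 0.0593
finger_force: 3.1
```

>>> {"name": "step_arm", "arguments": {"deltas": [[0.4,-0.001,0,0,0,0,0],[0.4,-0.002,0,0,0,0,0],[0.4,-0.002,0,0,0,0,0],[0.4,-0.002,0,0,0,0,0]]}}

```text
time_s: 9.33
tcp_pos: [0.5992, -0.0679, 0.1977]
tcp_rot: [-3.142, -0.01, 2.951]
contact_force: [-10.6, -0.1, 8.7]
gripper_width: 0.0604
finger_force: 4.8
```

Firm contact with the fence (about 11 N). Next I'll back off straight and rise clear.

>>> {"name": "step_arm", "arguments": {"deltas": [[0.4,0.002,0,0,0,0,0],[0.4,0.006,0,0,0,0,0],[0.4,0.02,0,0,0,0,0],[0.4,0.05,0,0,0,0,0],[0.4,0.09,0,-0.03,0,0,0],[0.4,0.11,0,-0.07,0,0,0],[0.4,0.13,0,-0.1,0,0,0],[0.4,0.14,0,-0.14,0,0,0]]}}

```text
time_s: 10.0
tcp_pos: [0.4633, -0.0413, 0.3335]
tcp_rot: [3.141, -0.005, 2.949]
contact_force: [-0.0, -0.2, 0.1]
gripper_width: 0.0598
finger_force: 0.0
```

```bash
python3 - <<'E'
from cell import status,viewer
from h import *
import cv2
f=viewer.grab_frame("wrist");np.savez("pics/w5.npz",K=f["intrinsics"],R=f["R"],t=f["t"]);g=viewer.grab_frame("top")
cv2.imwrite("pics/p5.png",cv2.hconcat([cv2.resize(f["pixels"][:,:,::-1],(400,300)),cv2.resize(g["pixels"][125:240,190:345,::-1],(400,300),interpolation=cv2.INTER_CUBIC)]))
print(status.read_state()["tcp_pos"])
E
```

```text
[ 0.46596754 -0.04185128  0.3386171 ]
```

View pics/p5.png

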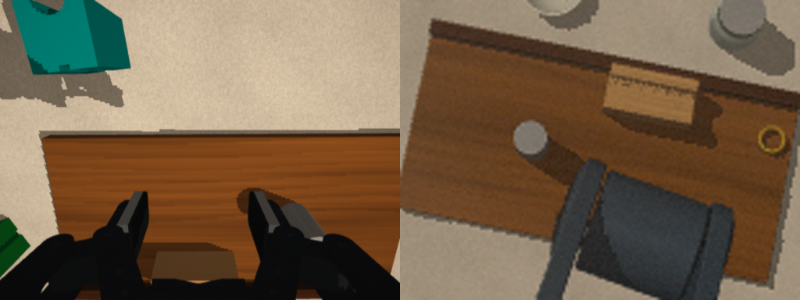

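The block lies trough up, its long side against the fence (right picture, 605..699, 64..125) and parallel to it. The stake and blank are unmoved and the arm is clear.

```bash
python3 -c "
from cell import ticket
print(ticket.finish_job())"
```

```text
the job is handed in; nothing more can be done
None
```

The block was pushed over so it lies trough up, then pushed flat against the far fence with about 11 N; the stake and the other items look unmoved in the last picture, and I handed the job in at about 10 s on the robot's clock.

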